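# Open the kiln door with the hook pole

### The job

Open the small bench kiln with its hook pole: take the pole from its rest, put the prong sideways through the brass eye on the kiln's drop-down door, pull the door off its spring catch and let it down gently on the hook, never letting it drop, until it lies fully open on its stops. Then unhook, lay the pole back in its rest the way it lay, and let go. Nothing but the pole may touch the kiln, never force it (keep under about 20 N), and leave the other things on the bench where they are.

Things in the scene. Friction and masses are not known exactly. Their poses are not given: they have to be found in the camera images.
- kiln: Light grey bench kiln, fixed, 260 wide x 250 deep x 345 high (mm). Origin: centre of its underside, on the bench. Own x points from the door side to the back, y along the door's width, z up. The shut door stands in front of the front face (own x = -125). A steel catch housing, 40 wide, juts 34 mm from that face over the door's top edge, 315 to 344 above the bench.
- door (a joint): The kiln's drop-down door: 0 = upright, shut; grows as its top swings out (to the kiln's own -x) and down; 1.57 = level, on its stops. A spring roller catch at the top holds it: about 9 to 14 N of straight pull at the eye frees it within 0.06 rad. Once free (from about 0.2 rad on) the door, 0.6 to 0.9 kg, falls by its own weight unless held back at the eye (up to about 5 N).
- door_hinge (a point): Middle of the door's hinge line, at own x = -140, y = 0, z = 160 of the kiln; axes as the door's (the kiln's when shut). The hinge line runs along own y. The door panel is 184 wide, 30 thick (15 either side of the hinge line) and reaches 150 above it. The brass eye stands out from its outer (-x) face.
- eye_mean (a point): Moves with the door: MEAN place of the eye's centre, 34 out from the outer face, 122 above the hinge, mid-width. The eye is a flat brass ring, 4 thick, 12 inside, 20 outside, in the door's x-z plane (hole along own y), on a 13 mm stem. The stem is locked in a slotted plate: the true centre is up to 12 nearer or further out and up to 8 higher or lower, differently each time: find it by feel or eye.
- pole_grip (a point): Where to grip the loose hook pole, on its handle's axis. The wooden handle is 22 wide (own y), 24 high (own z), from 90 mm behind this point to 50 in front (own x). A 6 mm steel rod goes on along own x to 180 in front and is bent square to own +y: the prong, 6 thick, its end cut square, reaching 41 from the rod's axis. 0.13 kg, balancing about 35 in front of this point.
- prong_mid (a point): Middle of the prong of the pole, 180 along own x and 19 along own y from the grip point; axes as the pole's. Held in a gripper the pole gives a little: its tip may yield by 1 mm or so for each newton across it.
- rest_place (a point): Where the pole's grip point lies in its fixed rest, 52 above the bench; x along the pole to the hook, y to the prong's side, z up. Two steel forks on a wooden foot: one 60 behind this point (under the handle, bottom 40, top 59 above the bench, mouth 42 wide), one 125 in front (under the rod, bottom 49, top 67 above the bench, mouth 30 wide).
- flask: Steel casting flask, 64 diameter, 55 high, loose; origin under its centre. Leave alone.
- dish: White ceramic dish, 72 diameter, 26 high, loose; origin under its centre. Leave alone.
- bench_block: Steel bench block, 70 x 70 x 25 high, loose; origin under its centre. Leave alone.

How it is judged:
On the way, in this order (a step that is already met when the one before it is completed fails the run):
1. the pole is lifted clear of its rest, the door still shut (height (world z) of pole_grip above 0.12 m and value of joint door below 0.03 rad), for 0.2 s.
2. the door hangs part-way down (0.6 to 1.3 rad) with the prong in the eye (value of joint door between 0.6 and 1.3 rad and distance between prong_mid and eye_mean below 0.032 m), for 0.3 s.
At the end, for the whole second after the job is handed in: The door lies fully open on its stops (joint above 1.53 rad) at rest; the pole lies in both forks of its rest as at the start (grip point within 20 mm of its place and less than 6 mm high, prong to the same side, within about 10 mm), released and at rest (value of joint door above 1.53 rad and velocity of joint door below 0.05 rad/s and distance between pole_grip and rest_place below 0.02 m and z of pole_grip in the frame of rest_place below 0.006 m and y of prong_mid in the frame of rest_place between 0.008 and 0.03 m and x of prong_mid in the frame of rest_place above 0.15 m and z of prong_mid in the frame of rest_place between -0.01 and 0.01 m); the robot touches nothing.
It fails at once if the pole presses on the kiln, its door or eye with more than 22 N (contact force between pole and kiln above 22 N).
It fails at once if the fingers or the arm touch the kiln (contact force between any of the fingers, the arm and kiln above 0.5 N).
It fails at once if the door drops: faster than 1.5 rad/s in the lower half of its swing (value of joint door above 0.8 rad and velocity of joint door above 1.5 rad/s).
It fails at once if the flask, the dish or the bench block is moved by more than 15 mm (distance of any of flask, dish, bench_block from where it was at the start of the episode above 0.015 m).
It also fails if it takes over 72 s, if anything falls off the work surface, if the arm or the gripper's body presses on something with over 40 N, if the wrist force passes 120 N, or if a joint passes its speed limit or range.

### The arm

A 7-joint arm with a two-finger parallel gripper is mounted at the origin on the work surface. World frame = base frame: x ahead of the robot, y to its left, z up, the work surface at z = 0. Lengths are in m, angles in rad, forces in N, time in s.
With the tool pointing down it reaches from about 0.4 to 0.85 m from the base axis. Payload 6.9 kg.
Tool frame: the origin (TCP) lies on the front face of the gripper's body, between the roots of the fingers; the fingertips stand 73 mm ahead of it and the grasp point (between the pads) lies 54 mm ahead of it; z points along the fingers, y is the line along which they close (so a half turn about z gives the same grasp; the last joint's range is limited). The gripper opens to 85 mm and grips with 20 to 120 N. Pads are 22 mm wide; open, the fingers measure 114 mm over their backs; the gripper's body (76 mm by 85 mm) begins 54 mm behind the grasp point. The pads swing forward as they close: fully open they stand 13 mm farther back than shut.
Start: joints at [1.377, 0.507, -0.238, 1.5, 0.126, 1.149, -0.155], TCP at [0.185, -0.597, 0.304] pointing down, gripper open.
Joint ranges: [-3.08, 3.08], [-0.24, 2.05], [-1.43, 1.35], [0, 2.5], [-1.52, 4.66], [0.17, 1.96], [-2.89, 2.89]. Speed limits (rad/s): [2.39, 2.39, 3.14, 3.14, 3.14, 3.14, 3.14].

### API

Orientations are given as a unit quaternion [w, x, y, z].
In Python, from cell import bot gives the robot as it stands.
- The arm moves only by the tool arm_command, never from a script. Its argument "moves" is a list of rows, each an object with "delta_pos": the shift along the tool's x, y, z in units of 60 mm (1.0 is 60 mm), a list of three; "rot": the turn, a rotation vector about the tool's x, y, z in units of 10 degrees (1.0 is 10 degrees), a list of three; "jaw": the opening, from 0 (shut) to 1 (fully open). In form: [{"delta_pos": [x, y, z], "rot": [ax, ay, az], "jaw": jaw}, ...]. A call has 1 to 5 rows; each row shifts and turns the commanded pose from where the row before left it, along the tool's axes as they then stand; what a row does not reach is not made up. A row lasts 1/8 s, in which the tool goes at most 62.5 mm and 10.7 degrees, less where a joint would pass 70% of its speed; a pose out of reach is approached as far as the arm can. A call is refused whole if a number of a shift passes 1 or a number of a turn 1, either way. A call with a gripper value outside its range is refused whole. The fingers move at their own pace and stop on an object; "grip_force" is the grip in N (left out, the last holds). Time passes only in rows, so rows that do not move let the fingers close. It gives the time, the measured TCP pose, the force, the opening and the grip force at its end, in the units of the state.
- bot.get_obs(): the state, without advancing time (a new reading comes with each control period).
- bot.get_image(name): name is "scene" or "top" or "wrist"; returns the picture (420x560x3 uint8, red, green, blue); there is no depth.
- bot.calibration(name): a dict with "intrinsics" (3x3 intrinsics, pixels), "pose" (4x4, takes a point from camera to world coordinates); the wrist camera has in their place "T_tool_cam" (4x4, takes a point from camera to tool coordinates, whose origin is the TCP and whose axes are the flange's). Camera axes: x right, y down, z forward; pixel columns grow to the right and rows downward; lengths in m; the calibration is good to about 2 mm. A picture is of the moment at which its call begins: read the wrist's pose just before it. calibration takes no time and is no camera call.
- bot.sign_off(): hands the job in; it is judged then, once.
The state is a dict: "time_s": time; "qpos": joint angles; "qd": joint speeds; "effort": joint torques, N m; "tool_pos": TCP position; "eef_rot": TCP orientation; "wrist_force": force on the tool from outside, world axes, zero at the start; "torque": the same for the moment, N m; "grip_width": finger opening in m; "gripper_force": force on a finger pad.
Only numpy, scipy, OpenCV 4.12 (cv2) and the standard library are available. Lean on these libraries where they do the work, as an engineer would, in place of code of your own. Each camera call takes 0.05 s, during which the arm holds its last target. There are 200 camera calls.

## Working session

There is one attempt and no reset: what is moved stays moved. The work goes in short steps, Python scripts to look and compute and a tool call to move; the robot and the scene stay as the last step left them, time stands still between calls to the robot, and variables do not carry over. Pictures are saved under pics/ and viewed, at most 12 in all, crops included, and the job is handed in when it is done.

Besides the shell and the picture viewer there is one more tool, called as a command line: name --argument value ..., lists and objects as JSON in quotes. arm_command: Moves the arm, as the interface text tells. Its arguments: {"type":"object","properties":{"moves":{"type":"array"},"grip_force":{"type":"number"}},"required":["moves"]}

```bash
mkdir -p pics; ls; python3 - <<'E'
from cell import bot
import cv2,numpy as np
np.set_printoptions(precision=4,suppress=True)
o=bot.get_obs();print(o)
for n in("scene","top"):
    cv2.imwrite(f"pics/{n}0.png",bot.get_image(n)[:,:,::-1]);c=bot.calibration(n);print(n,c["intrinsics"],c["pose"])
print(bot.calibration("wrist"))
E
```

```text
pics
{'time_s': 0.0, 'qpos': array([ 1.3765,  0.5084, -0.2375,  1.5011,  0.1257,  1.1489, -0.1548]), 'qd': array([ 0.0014,  0.0005,  0.0002, -0.0001, -0.0006, -0.0008,  0.0007]), 'effort': array([ -0.0003, -62.06  ,  -2.1868, -24.9657,   0.0127,   0.0121,
         0.    ]), 'tool_pos': array([ 0.1844, -0.5968,  0.303 ]), 'eef_rot': array([-0.0009,  0.9888,  0.1493, -0.0002]), 'wrist_force': array([ 1.2218, -0.4137,  0.0773]), 'torque': array([ 0.0135, -0.0282, -0.0289]), 'gripper_force': 0.0, 'grip_width': 0.08575595214389163}
scene [[422.454    0.     279.3197]
 [  0.     422.454  204.8035]
 [  0.       0.       1.    ]] [[ 0.5087  0.7004 -0.5007  1.155 ]
 [ 0.8609 -0.4138  0.296  -0.3023]
 [ 0.0001 -0.5816 -0.8134  1.0946]
 [ 0.      0.      0.      1.    ]]
top [[394.073    0.     279.7221]
 [  0.     394.073  212.9569]
 [  0.       0.       1.    ]] [[-0.0226 -0.9982  0.0562  0.5157]
 [-0.9997  0.0232  0.0106  0.0277]
 [-0.0119 -0.0559 -0.9984  1.1125]
 [ 0.      0.      0.      1.    ]]
{'intrinsics': array([[341.4645,   0.    , 280.9476],
       [  0.    , 341.4645, 211.5381],
       [  0.    ,   0.    ,   1.    ]]), 'T_tool_cam': array([[ 0.0005, -0.95  , -0.3122,  0.0805],
       [ 1.    ,  0.0005,  0.0002, -0.0005],
       [-0.    , -0.3122,  0.95  , -0.0712],
       [ 0.    ,  0.    ,  0.    ,  1.    ]])}
```

View pics/scene0.png

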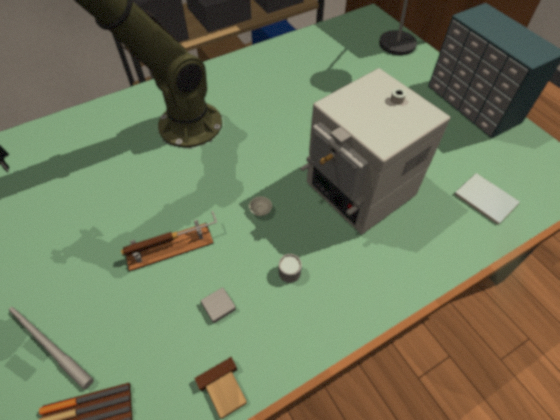

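View pics/top0.png

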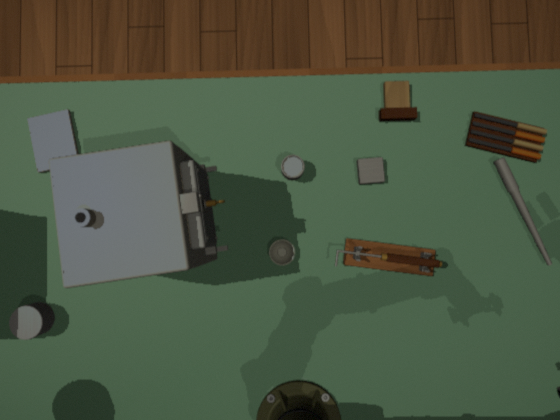

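The scene picture shows the pole in its rest around (120–215, 215–260) and the kiln at (380,150). In the top picture, the kiln's roof corners are near (52,158), (173,143), (188,270) and (64,286), the door faces right with the eye at about (213,203), and the pole runs from (338,255) to (445,263). I'll zoom in next.

```bash
python3 - <<'E'
import cv2,numpy as np
t=cv2.imread("pics/top0.png");s=cv2.imread("pics/scene0.png")
a=cv2.resize(t[230:285,320:460],(800,314),interpolation=cv2.INTER_CUBIC)
b=cv2.resize(t[150:270,170:260],(214,286),interpolation=cv2.INTER_CUBIC)
c=cv2.resize(s[110:220,290:370],(208,286),interpolation=cv2.INTER_CUBIC)
d=cv2.resize(s[205:270,115:220],(378,286),interpolation=cv2.INTER_CUBIC)
cv2.imwrite("pics/z0.png",np.clip(1.5*np.vstack([a,np.hstack([b,c,d])]).astype(float),0,255).astype(np.uint8))
E
```

```text
(no output)
```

View pics/z0.png

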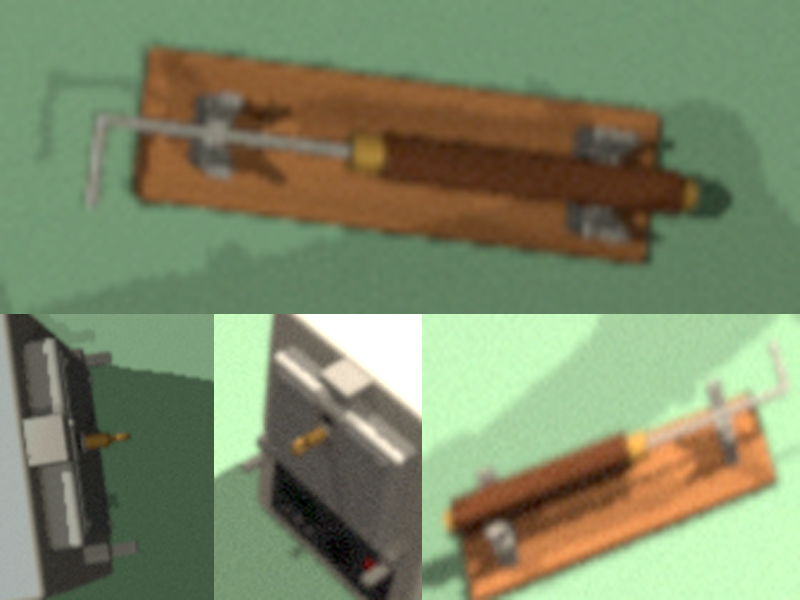

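The crop shows the pole clearly. In top-picture pixels the rod/prong corner is at (338.0,251.2), the prong tip at (335.9,265.9), the ferrule front at (381.4,256.3) and the handle end at (442,263.8). The brass eye is at about (220,203). Next I'll turn these into positions.

```bash
cat > h.py <<'E'
import numpy as np,cv2
from scipy.spatial.transform import Rotation as R
from cell import bot
np.set_printoptions(precision=4,suppress=True)
def pose(o=None):
    o=o or bot.get_obs();q=o["eef_rot"];T=np.eye(4);T[:3,:3]=R.from_quat([q[1],q[2],q[3],q[0]]).as_matrix();T[:3,3]=o["tool_pos"];return T
def ray(n,uv,T=None):
    c=bot.calibration(n);P=c["pose"] if n!="wrist" else T@c["T_tool_cam"]
    d=np.linalg.inv(c["intrinsics"])@[uv[0],uv[1],1];d=P[:3,:3]@d;return P[:3,3],d/np.linalg.norm(d)
def onz(n,uv,z,T=None):
    o,d=ray(n,uv,T);return o+d*(z-o[2])/d[2]
def tri(*rs):
    A=0;b=0
    for o,d in rs:M=np.eye(3)-np.outer(d,d);A=A+M;b=b+M@o
    p=np.linalg.solve(A,b);return p,[np.linalg.norm((np.eye(3)-np.outer(d,d))@(p-o)) for o,d in rs]
def proj(n,p,T=None):
    c=bot.calibration(n);P=c["pose"] if n!="wrist" else T@c["T_tool_cam"]
    q=c["intrinsics"]@(P[:3,:3].T@(np.asarray(p)-P[:3,3]));return q[:2]/q[2]
def brass(im):
    h=cv2.cvtColor(im,cv2.COLOR_BGR2HSV);return cv2.inRange(h,(12,120,60),(30,255,255))
E
python3 - <<'E'
from h import *
for n,u in dict(corner=(338,251.2),tip=(335.9,265.9),ferr=(381.4,256.3),end=(442,263.8)).items():print(n,onz("top",u,.052))
for u in((52,158),(173,143),(188,270),(64,286)):print("roof",onz("top",u,.345))
for n,r in(("top",(195,185,235,220)),("scene",(312,145,340,172))):
    im=cv2.imread(f"pics/{n}0.png");m=brass(im);m2=np.zeros_like(m);m2[r[1]:r[3],r[0]:r[2]]=m[r[1]:r[3],r[0]:r[2]]
    v,u=np.nonzero(m2);print(n,len(u),u.min(),u.max(),v.min(),v.max());print(sorted(zip(u.tolist(),v.tolist()))[:4],sorted(zip(u.tolist(),v.tolist()))[-4:])
for n,u,z in(("flask",(282,252),.055),("dish",(292,167),.026),("block",(371,170),.025)):print(n,onz("top",u,z))
# other view
for u in((124,259),(214,217)):print(onz("scene",u,.052))
E
```

```text
corner [ 0.4693 -0.1147  0.052 ]
tip [ 0.4303 -0.1079  0.052 ]
ferr [ 0.4532 -0.23    0.052 ]
end [ 0.4298 -0.3901  0.052 ]
roof [0.6783 0.4841 0.345 ]
roof [0.7023 0.2436 0.345 ]
roof [0.4522 0.2163 0.345 ]
roof [0.4265 0.4581 0.345 ]
top 39 206 222 200 204
[(206, 203), (206, 204), (207, 202), (207, 203)] [(221, 201), (221, 202), (222, 200), (222, 201)]
scene 69 320 332 154 163
[(320, 160), (320, 161), (320, 162), (321, 158)] [(331, 158), (332, 155), (332, 156), (332, 157)]
flask [0.4706 0.0352 0.055 ]
dish [0.7039 0.0022 0.026 ]
block [ 0.6903 -0.2166  0.025 ]
[ 0.4531 -0.3888  0.052 ]
[ 0.4528 -0.1129  0.052 ]
```

```bash
python3 - <<'E'
from h import *
p,e=tri(ray("top",(218,201.5)),ray("scene",(323.5,160.5)));print(p,e)
k=np.array([-.104,.9946,0]);f=np.array([.5773,.23,0]);print("front mid",f,"along out",-(p-f)@k,"lat",(p-f)@[-.9946,-.104,0])
T=pose();print(T)
# goal: tool x=-u, tool z tilted 35deg towards u and down
u=np.array([.142,.99,0]);u/=np.linalg.norm(u);z=np.array([0,0,-1.]);th=np.radians(35)
Z=np.cos(th)*z+np.sin(th)*u;X=-np.cos(th)*u+np.sin(th)*z;Y=np.cross(Z,X)
G=np.c_[X,Y,Z];g=np.r_[.444,-.292,.054]+.02*u-Z*.054
print("goal tcp",g,G)
print("rotvec tool/10deg",np.degrees(R.from_matrix(T[:3,:3].T@G).as_rotvec())/10)
print("dpos tool/60",T[:3,:3].T@(g-T[:3,3])/.06)
E
```

```text
[0.5894 0.1659 0.277 ] [np.float64(0.0017208070539395475), np.float64(0.0017208070539395201)]
front mid [0.5773 0.23   0.    ] along out 0.06497378166473856 lat -0.005397033572472778
[[ 0.9554  0.2953 -0.0005  0.1844]
 [ 0.2953 -0.9554  0.0015 -0.5968]
 [-0.0001 -0.0016 -1.      0.3031]
 [ 0.      0.      0.      1.    ]]
goal tcp [ 0.4424 -0.3029  0.0982] [[-0.1163 -0.9899  0.0814]
 [-0.8109  0.142   0.5678]
 [-0.5736  0.     -0.8192]]
rotvec tool/10deg [ 3.4999 -2.2096 11.1184]
dpos tool/60 [ 5.556  -3.4057  3.4201]
```

arm_command --moves '[{"delta_pos":[0,0,0],"rot":[0,0,1],"jaw":1},{"delta_pos":[0,0,0],"rot":[0,0,1],"jaw":1},{"delta_pos":[0,0,0],"rot":[0,0,1],"jaw":1},{"delta_pos":[0,0,0],"rot":[0,0,1],"jaw":1},{"delta_pos":[0,0,0],"rot":[0,0,1],"jaw":1}]'

```text
time_s: 0.72
tool_pos: [0.1845, -0.5969, 0.3034]
eef_rot: [-0.0, 0.958, -0.285, -0.0]
wrist_force: [-0.1, -0.2, 1.0]
grip_width: 0.0853
gripper_force: 0.0
```

arm_command --moves '[{"delta_pos":[0,0,0],"rot":[0,0,1],"jaw":1},{"delta_pos":[0,0,0],"rot":[0,0,1],"jaw":1},{"delta_pos":[0,0,0],"rot":[0,0,1],"jaw":1},{"delta_pos":[0,0,0],"rot":[0,0,1],"jaw":1},{"delta_pos":[0,0,0],"rot":[0,0,1],"jaw":1}]'

```text
time_s: 1.35
tool_pos: [0.1845, -0.5969, 0.3034]
eef_rot: [-0.0, 0.748, -0.664, -0.0]
wrist_force: [0.1, 0.5, -0.2]
grip_width: 0.0855
gripper_force: 0.0
```

arm_command --moves '[{"delta_pos":[0,0,0],"rot":[0,0,0.77],"jaw":1},{"delta_pos":[0,0,0],"rot":[0,0,0.77],"jaw":1},{"delta_pos":[-1,0,0],"rot":[0,0,0],"jaw":1},{"delta_pos":[-1,-1,0],"rot":[0,0,0],"jaw":1},{"delta_pos":[0,-1,0],"rot":[0,0,0],"jaw":1}]'

```text
time_s: 1.98
tool_pos: [0.3027, -0.5058, 0.3042]
eef_rot: [0.001, -0.654, 0.756, 0.001]
wrist_force: [0.1, -1.6, 0.7]
grip_width: 0.0849
gripper_force: 0.0
```

arm_command --moves '[{"delta_pos":[0,-1,0],"rot":[0,-0.88,0],"jaw":1},{"delta_pos":[0,0,0],"rot":[0,-0.88,0],"jaw":1},{"delta_pos":[0,0,0],"rot":[0,-0.88,0],"jaw":1},{"delta_pos":[0,0,0],"rot":[0,-0.88,0],"jaw":1},{"delta_pos":[0,0,0],"rot":[0,0,0],"jaw":1}]'

```text
time_s: 2.6
tool_pos: [0.3606, -0.5188, 0.3007]
eef_rot: [0.229, -0.622, 0.722, 0.2]
wrist_force: [0.1, -0.1, -0.1]
grip_width: 0.0855
gripper_force: 0.0
```

```bash
cat > goal.py <<'E'
from h import *
def frame(u,tilt):
    u=np.r_[u,0]/np.linalg.norm(u);z=np.array([0,0,-1.]);th=np.radians(tilt)
    Z=np.cos(th)*z+np.sin(th)*u;X=-np.cos(th)*u+np.sin(th)*z;return np.c_[X,np.cross(Z,X),Z],u
def rep(G,g):
    T=pose();print("tcp",T[:3,3],"grasp",T[:3,3]+.054*T[:3,2]);print("rot/10",np.degrees(R.from_matrix(T[:3,:3].T@G).as_rotvec())/10,"dpos/60",T[:3,:3].T@(g-T[:3,3])/.06)
E
python3 - <<'E'
from goal import *
G,u=frame((.142,.99),35);g=np.r_[.444,-.292,.054]+.02*u-G[:,2]*.054
rep(G,g);print(bot.get_obs()["qpos"])
E
```

```text
tcp [ 0.3606 -0.5188  0.3007] grasp [ 0.365  -0.4879  0.2566]
rot/10 [ 0.0041  0.0353 -0.0301] dpos/60 [-1.1162 -0.8375  4.925 ]
[ 1.0206  0.7708  0.1312  1.1412 -0.418   1.7649 -2.1184]
```

The wrist yaw range favours the half-turned grasp with the camera on the hook side, so I'll flip the tool to that.

arm_command --moves '[{"delta_pos":[0,0,0],"rot":[0,0.88,0],"jaw":1},{"delta_pos":[0,0,0],"rot":[0,0.88,0],"jaw":1},{"delta_pos":[0,0,0],"rot":[0,0.88,0],"jaw":1},{"delta_pos":[0,0,0],"rot":[0,0.88,0],"jaw":1},{"delta_pos":[0,0,0],"rot":[0,0,-1],"jaw":1}]'

```text
time_s: 3.22
tool_pos: [0.3644, -0.5145, 0.3061]
eef_rot: [0.001, 0.721, -0.693, 0.003]
wrist_force: [-0.7, 0.1, 0.2]
grip_width: 0.0854
gripper_force: 0.0
```

arm_command --moves '[{"delta_pos":[0,0,0],"rot":[0,0,-1],"jaw":1},{"delta_pos":[0,0,0],"rot":[0,0,-1],"jaw":1},{"delta_pos":[0,0,0],"rot":[0,0,-1],"jaw":1},{"delta_pos":[0,0,0],"rot":[0,0,-1],"jaw":1},{"delta_pos":[0,0,0],"rot":[0,0,-1],"jaw":1}]'

```text
time_s: 3.85
tool_pos: [0.3626, -0.5168, 0.3052]
eef_rot: [0.002, 0.946, -0.323, 0.002]
wrist_force: [0.3, -0.6, -0.1]
grip_width: 0.0854
gripper_force: 0.0
```

arm_command --moves '[{"delta_pos":[0,0,0],"rot":[0,0,-1],"jaw":1},{"delta_pos":[0,0,0],"rot":[0,0,-1],"jaw":1},{"delta_pos":[0,0,0],"rot":[0,0,-1],"jaw":1},{"delta_pos":[0,0,0],"rot":[0,0,-1],"jaw":1},{"delta_pos":[0,0,0],"rot":[0,0,-1],"jaw":1}]'

```text
time_s: 4.47
tool_pos: [0.3628, -0.5168, 0.3052]
eef_rot: [0.002, 0.994, 0.107, 0.001]
wrist_force: [-0.2, 0.7, 0.1]
grip_width: 0.0855
gripper_force: 0.0
```

arm_command --moves '[{"delta_pos":[0,0,0],"rot":[0,0,-1],"jaw":1},{"delta_pos":[0,0,0],"rot":[0,0,-1],"jaw":1},{"delta_pos":[0,0,0],"rot":[0,0,-1],"jaw":1},{"delta_pos":[0,0,0],"rot":[0,0,-1],"jaw":1},{"delta_pos":[0,0,0],"rot":[0,0,-1],"jaw":1}]'

```text
time_s: 5.1
tool_pos: [0.3629, -0.5167, 0.3051]
eef_rot: [0.002, 0.856, 0.517, -0.001]
wrist_force: [-0.1, 0.9, -0.1]
grip_width: 0.0854
gripper_force: 0.0
```

arm_command --moves '[{"delta_pos":[1,0,0],"rot":[0,0,-1],"jaw":1},{"delta_pos":[0.5,0,0],"rot":[0,0,-1],"jaw":1},{"delta_pos":[0,0,0],"rot":[0,1,0],"jaw":1},{"delta_pos":[0,0,0],"rot":[0,1,0],"jaw":1},{"delta_pos":[0,0,0],"rot":[0,0,0],"jaw":1}]'

```text
time_s: 5.72
tool_pos: [0.3988, -0.438, 0.3026]
eef_rot: [-0.113, 0.746, 0.644, 0.13]
wrist_force: [-0.7, -0.4, -1.1]
grip_width: 0.0854
gripper_force: 0.0
```

```bash
sed -i 's/X=-np.cos(th)\*u+np.sin(th)\*z/X=np.cos(th)*u-np.sin(th)*z/' goal.py
python3 - <<'E'
from goal import *
G,u=frame((.142,.99),20);g=np.r_[.444,-.292,.054]+.02*u-G[:,2]*.054
rep(G,g);print(bot.get_obs()["qpos"])
T=pose();im=bot.get_image("wrist")[:,:,::-1];cv2.imwrite("pics/w1.png",im)
for s in(.18,0):print(proj("wrist",np.r_[.444,-.292,.052]+s*u,T))
E
```

```text
tcp [ 0.3988 -0.438   0.3026] grasp [ 0.4015 -0.4199  0.2518]
rot/10 [ 0.005   0.0165 -0.0242] dpos/60 [1.2738 0.3912 3.9641]
[ 1.2562  0.6235 -0.6255  1.4272  0.0561  1.3745  0.53  ]
[303.0122 -48.804 ]
[303.996  124.1622]
```

View pics/w1.png

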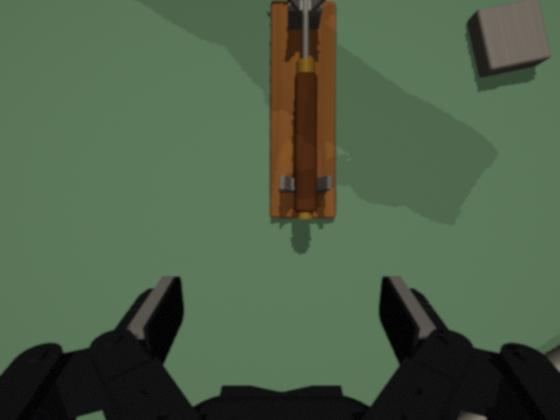

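The wrist picture shows the pole axis from (306,60) to (305,215), the rear fork at (305,184), the wooden handle ending at (306,72) and (305,210), and the block well to the right.

```bash
python3 - <<'E'
from goal import *
T=pose()
for n,uv,z in(("wood front",(306,72),.056),("ferr front",(306.5,58),.055),("wood back",(305,210),.056),("cap end",(304.5,217),.054),("fork top mid",(305,184),.059)):
    p=onz("wrist",uv,z,T);u=np.array([.142,.99,0]);v=p-[.444,-.292,p[2]];print(n,p,"along",v@u,"lat(prong side +)",v@[-.99,.142,0])
E
```

```text
wood front [ 0.454  -0.2396  0.056 ] along 0.053312587565812614 lat(prong side +) -0.002419452664340526
ferr front [ 0.4567 -0.225   0.055 ] along 0.06813511293908359 lat(prong side +) -0.003051644480195608
wood back [ 0.4327 -0.3776  0.056 ] along -0.08638202195555023 lat(prong side +) -0.0009467442354089556
cap end [ 0.4313 -0.3845  0.054 ] along -0.09336686144481308 lat(prong side +) -0.0005629967323697478
fork top mid [ 0.4362 -0.3521  0.059 ] along -0.06061357467680459 lat(prong side +) -0.0008180412932159249
```

arm_command --moves '[{"delta_pos":[1,0.42,1],"rot":[0,0,0.07],"jaw":1},{"delta_pos":[0.3,0,1],"rot":[0,0,0],"jaw":1},{"delta_pos":[0,0,1],"rot":[0,0,0],"jaw":1},{"delta_pos":[0,0,0.6],"rot":[0,0,0],"jaw":1},{"delta_pos":[0,0,0.35],"rot":[0,0,0],"jaw":1}]'

```text
time_s: 6.4
tool_pos: [0.4367, -0.3057, 0.1182]
eef_rot: [-0.113, 0.747, 0.642, 0.129]
wrist_force: [-0.5, -0.3, 0.1]
grip_width: 0.0856
gripper_force: 0.0
```

```bash
python3 - <<'E'
from goal import *
G,u=frame((.155,.988),20);g=np.r_[.446,-.2902,.054]+.02*u-G[:,2]*.054
rep(G,g);o=bot.get_obs();print(o["wrist_force"],o["qpos"])
cv2.imwrite("pics/w2.png",bot.get_image("wrist")[:,:,::-1])
E
```

```text
tcp [ 0.4367 -0.3057  0.1182] grasp [ 0.4393 -0.2876  0.0674]
rot/10 [-0.0248  0.0228  0.0264] dpos/60 [0.2106 0.1152 0.3141]
[-0.4654 -0.3259  0.061 ] [ 1.0822  0.7309 -0.5937  1.8395  0.0988  0.8208  0.3634]
```

View pics/w2.png

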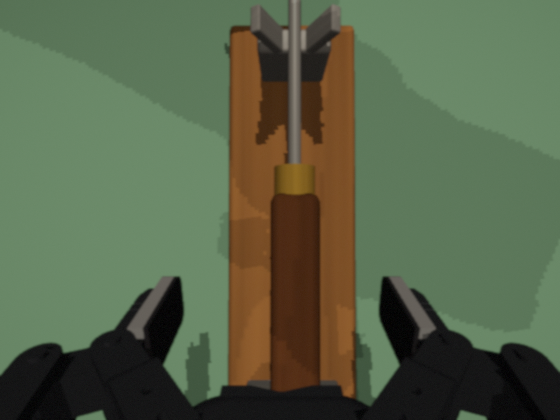

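The handle's axis is at u≈295 and the fingers' middle at 281, so the remaining offset is as computed. I'll finish the approach and grip.

arm_command --moves '[{"delta_pos":[0.21,0.12,0.31],"rot":[0,0,0],"jaw":1},{"delta_pos":[0,0,0],"rot":[0,0,0],"jaw":1},{"delta_pos":[0,0,0],"rot":[0,0,0],"jaw":0},{"delta_pos":[0,0,0],"rot":[0,0,0],"jaw":0},{"delta_pos":[0,0,0],"rot":[0,0,0],"jaw":0}]' --grip_force 110

```text
time_s: 7.08
tool_pos: [0.4461, -0.2922, 0.1057]
eef_rot: [-0.114, 0.749, 0.64, 0.13]
wrist_force: [-1.2, -0.4, 0.5]
grip_width: 0.0323
gripper_force: 0.0
```

arm_command --moves '[{"delta_pos":[0,0,0],"rot":[0,0,0],"jaw":0},{"delta_pos":[0,0,0],"rot":[0,0,0],"jaw":0},{"delta_pos":[0,0,0],"rot":[0,0,0],"jaw":0},{"delta_pos":[0,0,0],"rot":[0,0,0],"jaw":0}]'

```text
time_s: 7.58
tool_pos: [0.4463, -0.2921, 0.1058]
eef_rot: [-0.114, 0.749, 0.64, 0.131]
wrist_force: [-0.6, -1.5, 6.1]
grip_width: 0.0201
gripper_force: 107.6
```

```bash
python3 - <<'E'
from goal import *
G,u=frame((.155,.988),20);g=np.r_[.446,-.2902,.054]+.02*u-G[:,2]*.054
rep(G,g);o=bot.get_obs();print(o["wrist_force"],o["grip_width"],o["gripper_force"],o["eef_rot"]);np.save("grasp.npy",pose(o))
E
```

```text
tcp [ 0.4463 -0.2921  0.1058] grasp [ 0.449  -0.2739  0.0551]
rot/10 [-0.0185  0.004  -0.0083] dpos/60 [ 0.0466 -0.0102  0.036 ]
[-0.5595 -1.5141  6.0771] 0.02013298996828788 107.57498145103455 [-0.114   0.7487  0.6398  0.1306]
```

```bash
cat > pole.py <<'E'
from goal import *
u0=np.array([.155,.988,0]);u0/=np.linalg.norm(u0)
def PF(u,p):
    P=np.eye(4);P[:3,0]=u;P[:3,2]=[0,0,1];P[:3,1]=np.cross([0,0,1],u);P[:3,3]=p;return P
P0=PF(u0,[.446,-.2902,.052])
TP=np.linalg.inv(np.load("grasp.npy"))@P0   # pole in tool
k=np.array([-.104,.9946,0]);k/=np.linalg.norm(k);ky=np.cross([0,0,1],k)
def prong(T=None):
    P=(pose() if T is None else T)@TP;return P@[.18,.019,0,1],P
def togo(Pg):
    T=pose();Tg=Pg@np.linalg.inv(TP)
    print("tcp",T[:3,3],"rot/10",np.degrees(R.from_matrix(T[:3,:3].T@Tg[:3,:3]).as_rotvec())/10,"dpos/60",T[:3,:3].T@(Tg[:3,3]-T[:3,3])/.06,"after-rot axes",Tg[:3,:3].T@(Tg[:3,3]-T[:3,3])/.06)
def gripfor(mid): return PF(k,np.asarray(mid)-.18*k-.019*ky)
E
python3 - <<'E'
from pole import *
E=np.array([.589,.166,.277]);togo(gripfor(E-.045*ky))
T=pose();print("up in tool",T[:3,:3].T@[0,0,1]);print(prong()[0])
E
```

```text
tcp [ 0.4463 -0.2921  0.1058] rot/10 [ 0.5081 -0.0053 -1.3991] dpos/60 [ 6.2277  2.9705 -1.7391] after-rot axes [ 5.3428  4.2216 -2.0651]
up in tool [ 0.3414 -0.0035 -0.9399]
[ 0.4551 -0.1094  0.052   1.    ]
```

arm_command --moves '[{"delta_pos":[0.16,0,-0.47],"rot":[0,0,0],"jaw":0},{"delta_pos":[0.33,0,-0.94],"rot":[0,0,0],"jaw":0},{"delta_pos":[0.33,0,-0.94],"rot":[0,0,0],"jaw":0},{"delta_pos":[0.33,0,-0.94],"rot":[0,0,0],"jaw":0},{"delta_pos":[0.16,0,-0.47],"rot":[0,0,0],"jaw":0}]'

```text
time_s: 8.2
tool_pos: [0.4472, -0.295, 0.3474]
eef_rot: [-0.113, 0.748, 0.64, 0.131]
wrist_force: [1.2, -0.4, -2.2]
grip_width: 0.0204
gripper_force: 107.6
```

arm_command --moves '[{"delta_pos":[0,0.8,0],"rot":[0.26,0,-0.7],"jaw":0},{"delta_pos":[0,0.8,0],"rot":[0.25,0,-0.7],"jaw":0},{"delta_pos":[0,0,0],"rot":[0,0,0],"jaw":0}]'

```text
time_s: 8.57
tool_pos: [0.5451, -0.3019, 0.3419]
eef_rot: [-0.132, 0.657, 0.733, 0.116]
wrist_force: [-0.6, 1.4, -0.9]
grip_width: 0.0205
gripper_force: 108.2
```

```bash
python3 - <<'E'
from pole import *
E=np.array([.589,.166,.277]);togo(gripfor(E-.045*ky));print(prong()[0],bot.get_obs()["qpos"])
E
```

```text
tcp [ 0.5451 -0.3019  0.3419] rot/10 [-0.0108 -0.0306  0.0338] dpos/60 [4.2866 2.6446 1.7702] after-rot axes [4.3115 2.6158 1.7522]
[ 0.5055 -0.1231  0.289   1.    ] [ 0.9481  0.6587 -0.7102  1.2785  0.0916  1.4908  0.4132]
```

arm_command --moves '[{"delta_pos":[0,0.9,0.3],"rot":[0,0,0],"jaw":0},{"delta_pos":[0.5,0.9,0.3],"rot":[0,0,0],"jaw":0},{"delta_pos":[0.9,0.4,0.3],"rot":[0,0,0],"jaw":0},{"delta_pos":[0.9,0.44,0.3],"rot":[0,0,0],"jaw":0},{"delta_pos":[0.9,0,0.3],"rot":[0,0,0],"jaw":0}]'

```text
time_s: 9.2
tool_pos: [0.6762, -0.0761, 0.3238]
eef_rot: [-0.131, 0.659, 0.732, 0.115]
wrist_force: [-0.1, -0.3, -1.2]
grip_width: 0.02
gripper_force: 108.5
```

arm_command --moves '[{"delta_pos":[0.7,0,0.2],"rot":[0,0,0],"jaw":0},{"delta_pos":[0.3,0,0.07],"rot":[0,-0.03,0.03],"jaw":0},{"delta_pos":[0,0,0],"rot":[0,0,0],"jaw":0}]'

```text
time_s: 9.57
tool_pos: [0.6691, -0.0162, 0.3305]
eef_rot: [-0.129, 0.661, 0.731, 0.113]
wrist_force: [-0.3, -0.5, -2.2]
grip_width: 0.0206
gripper_force: 108.5
```

```bash
python3 - <<'E'
from pole import *
E=np.array([.589,.166,.277]);togo(gripfor(E-.045*ky));m,P=prong();print(m,bot.get_obs()["qpos"])
out=[]
for n,w,h in(("top",50,40),("scene",50,40)):
    im=bot.get_image(n)[:,:,::-1].copy();cv2.imwrite(f"pics/{n}1.png",im)
    c=proj(n,E);x,y=int(c[0])-25,int(c[1])-20
    print(n,"origin",x,y,"pred corner,tip,E",proj(n,(P@[.18,0,0,1])[:3]),proj(n,(P@[.18,.041,0,1])[:3]),c)
    a=cv2.resize(im[y-5:y+45,x-5:x+62],(804,600),interpolation=cv2.INTER_CUBIC);out.append(np.clip(a*1.8,0,255).astype(np.uint8)[:, :])
o=np.vstack([cv2.resize(a,(402,300)) for a in out]);cv2.imwrite("pics/z1.png",np.hstack([cv2.resize(a,(400,300)) for a in out]))
E
```

```text
tcp [ 0.6691 -0.0162  0.3305] rot/10 [-0.0061  0.0243 -0.0186] dpos/60 [0.124  0.065  0.0375] after-rot axes [0.1236 0.0654 0.0381]
[0.631  0.1624 0.2759 1.    ] [ 0.484   0.6701 -0.7035  1.2847  0.0716  1.3187 -0.0215]
top origin 193 182 pred corner,tip,E [219.1676 173.7307] [221.3679 192.6287] [218.7053 202.056 ]
scene origin 299 140 pred corner,tip,E [337.1905 176.5902] [326.6123 166.5323] [324.0923 160.2602]
```

View pics/z1.png

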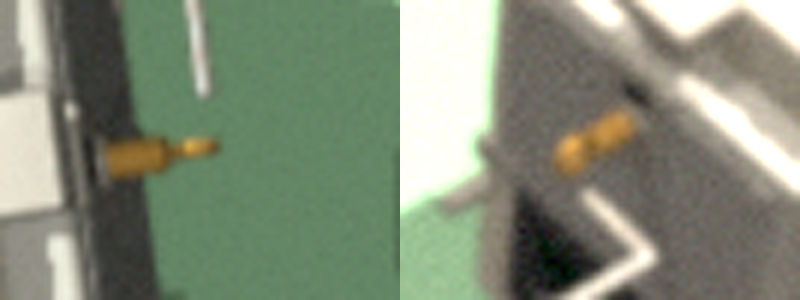

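The crops show the prong tip at top (222.0,192.6) and scene (325.0,167.2), close to the predictions. The ring centre is at about top (219.7,201.9) and scene (323.0,160.7).

```bash
python3 - <<'E'
from pole import *
e,r=tri(ray("top",(219.7,201.9)),ray("scene",(323.05,160.65)));t,r2=tri(ray("top",(222.,192.6)),ray("scene",(325.,167.2)))
m,P=prong();tm=(P@[.18,.041,0,1])[:3]
print("eye",e,r,"tip meas",t,r2,"tip kin",tm)
B=np.c_[k,ky,[0,0,1]]
print("eye-tipmeas in k,ky,z mm",B.T@(e-t)*1e3,"eye-tipkin",B.T@(e-tm)*1e3)
b=cv2.imread("pics/scene1.png");mm=brass(b)[150:168,314:342];print(mm//255);mm=brass(cv2.imread("pics/top1.png"))[194:208,200:228];print(mm//255)
f,r=tri(ray("top",(188+72/5.97,177+105/5.97)),ray("scene",(294+230/5.97,135+97/5.97)));
E
```

```text
eye [0.589  0.1634 0.2772] [np.float64(0.000527749443329838), np.float64(0.0005277494433297991)] tip meas [0.6086 0.1576 0.2747] [np.float64(0.0015612541290001), np.float64(0.001561254129000132)] tip kin [0.6104 0.1572 0.2748]
eye-tipmeas in k,ky,z mm [ 7.7441 18.8676  2.4625] eye-tipkin [ 8.3348 20.6707  2.3245]
[[0 0 0 0 0 0 0 0 0 0 0 0 0 0 0 0 0 0 0 0 0 0 0 0 0 0 0 0]
 [0 0 0 0 0 0 0 0 0 0 0 0 0 0 0 0 0 0 0 0 0 0 0 0 0 0 0 0]
 [0 0 0 0 0 0 0 0 0 0 0 0 0 0 0 0 0 0 0 0 0 0 0 0 0 0 0 0]
 [0 0 0 0 0 0 0 0 0 0 0 0 0 0 0 0 0 0 0 0 0 0 0 0 0 0 0 0]
 [0 0 0 0 0 0 0 0 0 0 0 0 0 0 0 1 1 1 0 0 0 0 0 0 0 0 0 0]
 [0 0 0 0 0 0 0 0 0 0 0 0 0 0 1 1 1 1 1 0 0 0 0 0 0 0 0 0]
 [0 0 0 0 0 0 0 0 0 0 0 0 1 1 1 1 1 1 1 0 0 0 0 0 0 0 0 0]
 [0 0 0 0 0 0 0 0 0 1 1 1 1 1 1 1 1 1 1 0 0 0 0 0 0 0 0 0]
 [0 0 0 0 0 0 0 0 1 1 1 1 1 1 1 1 1 1 0 0 0 0 0 0 0 0 0 0]
 [0 0 0 0 0 0 0 1 1 1 1 1 1 1 1 1 0 0 0 0 0 0 0 0 0 0 0 0]
 [0 0 0 0 0 0 0 1 1 1 1 1 1 1 0 0 0 0 0 0 0 0 0 0 0 0 0 0]
 [0 0 0 0 0 0 1 1 1 1 1 1 0 0 0 0 0 0 0 0 0 0 0 0 0 0 0 0]
 [0 0 0 0 0 0 1 1 1 1 1 0 0 0 0 0 0 0 0 0 0 0 0 0 0 0 0 0]
 [0 0 0 0 0 0 0 1 
[... 404 characters left out ...]
0 0 0 0 0 0 0 0 0 0 0 0 0 0 0 0 0 0 0 0 0 0 0 0 0]
 [0 0 0 0 0 0 0 0 0 0 0 0 0 0 0 0 0 0 0 0 0 0 0 0 0 0 0 0]
 [0 0 0 0 0 0 0 0 0 0 0 0 0 0 0 0 0 0 0 0 0 0 0 0 0 0 0 0]
 [0 0 0 0 0 0 0 0 0 0 0 0 0 0 0 0 0 0 0 0 0 0 0 0 0 0 0 0]
 [0 0 0 0 0 0 0 0 0 0 0 0 0 1 1 0 0 0 0 1 1 1 1 0 0 0 0 0]
 [0 0 0 0 0 0 0 1 1 1 1 1 1 1 1 0 1 1 1 1 1 1 1 1 0 0 0 0]
 [0 0 0 0 0 0 1 1 1 1 1 1 1 1 1 1 0 1 1 1 1 1 1 0 0 0 0 0]
 [0 0 0 0 0 0 1 1 1 1 1 1 1 1 1 1 0 0 0 0 0 0 0 0 0 0 0 0]
 [0 0 0 0 0 0 1 1 1 1 1 1 1 1 1 0 0 0 0 0 0 0 0 0 0 0 0 0]
 [0 0 0 0 0 0 1 1 1 1 1 1 1 0 0 0 0 0 0 0 0 0 0 0 0 0 0 0]
 [0 0 0 0 0 0 0 0 0 0 0 0 0 0 0 0 0 0 0 0 0 0 0 0 0 0 0 0]
 [0 0 0 0 0 0 0 0 0 0 0 0 0 0 0 0 0 0 0 0 0 0 0 0 0 0 0 0]]
```

arm_command --moves '[{"delta_pos":[0.14,0,0.01],"rot":[0,0,0],"jaw":0},{"delta_pos":[0,-0.18,0],"rot":[0,0,0],"jaw":0},{"delta_pos":[0,0,0],"rot":[0,0,0],"jaw":0},{"delta_pos":[0,0,0],"rot":[0,0,0],"jaw":0}]'

```text
time_s: 10.18
tool_pos: [0.6579, -0.0102, 0.3324]
eef_rot: [-0.129, 0.662, 0.73, 0.113]
wrist_force: [-0.3, 0.6, -1.3]
grip_width: 0.0203
gripper_force: 108.5
```

```bash
python3 - <<'E'
from pole import *
m,P=prong();tm=(P@[.18,.041,0,1])[:3];cm=(P@[.18,0,0,1])[:3];print("tip",tm,"axes",P[:3,0],P[:3,1],bot.get_obs()["wrist_force"])
out=[]
for n,x,y in(("top",200,180),("scene",308,145)):
    im=np.mean([bot.get_image(n)[:,:,::-1].astype(float) for _ in range(3)],0);cv2.imwrite(f"pics/{n}2.png",im)
    print(n,proj(n,cm),proj(n,tm))
    out.append(cv2.resize(np.clip(im[y:y+30,x:x+40]*1.8,0,255).astype(np.uint8),(400,300),interpolation=cv2.INTER_CUBIC))
cv2.imwrite("pics/z2.png",np.hstack(out))
E
```

```text
tip [0.5982 0.1664 0.278 ] axes [-0.0996  0.995  -0.0037] [-0.995  -0.0996  0.0023] [-0.3052  0.5659 -1.2558]
top [216.2177 178.7229] [218.382  197.6976]
scene [336.7746 172.2182] [326.2805 162.2753][ WARN:0@2.107] global loadsave.cpp:1063 imwrite_ Unsupported depth image for selected encoder is fallbacked to CV_8U.
```

View pics/z2.png

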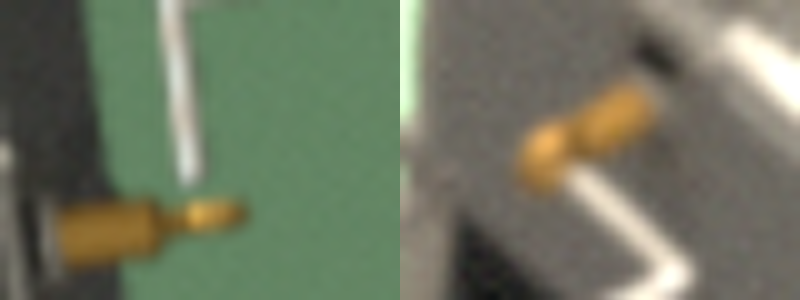

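In the crop the prong's line meets the ring at about (191,215) in the top view against a ring centre near (197,214). The scene view lines up across the prong to within about 1.5 mm. I'll shift slightly back and up, then probe inward in small steps.

arm_command --moves '[{"delta_pos":[-0.012,0,-0.04],"rot":[0,0,0],"jaw":0},{"delta_pos":[0,-0.05,0],"rot":[0,0,0],"jaw":0},{"delta_pos":[0,-0.05,0],"rot":[0,0,0],"jaw":0},{"delta_pos":[0,-0.05,0],"rot":[0,0,0],"jaw":0},{"delta_pos":[0,-0.05,0],"rot":[0,0,0],"jaw":0}]'

```text
time_s: 11.1
tool_pos: [0.6459, -0.0124, 0.3345]
eef_rot: [-0.129, 0.661, 0.73, 0.113]
wrist_force: [0.2, -0.5, -0.7]
grip_width: 0.0202
gripper_force: 108.5
```

arm_command --moves '[{"delta_pos":[0,-0.04,0],"rot":[0,0,0],"jaw":0},{"delta_pos":[0,0,0],"rot":[0,0,0],"jaw":0}]'

```text
time_s: 11.35
tool_pos: [0.6436, -0.0126, 0.3345]
eef_rot: [-0.129, 0.661, 0.73, 0.113]
wrist_force: [0.1, -1.1, -1.2]
grip_width: 0.0203
gripper_force: 108.5
```

```bash
cat > look.py <<'E'
from pole import *
import sys
m,P=prong();tm=(P@[.18,.041,0,1])[:3];cm=(P@[.18,0,0,1])[:3];o=bot.get_obs();print("tip",tm,"axes",P[:3,0],P[:3,1],o["wrist_force"],o["torque"])
out=[]
for n,x,y in(("top",200,180),("scene",308,145)):
    im=np.mean([bot.get_image(n)[:,:,::-1].astype(float) for _ in range(3)],0)
    out.append(cv2.resize(np.clip(im[y:y+30,x:x+40]*1.8,0,255).astype(np.uint8),(400,300),interpolation=cv2.INTER_CUBIC))
cv2.imwrite(f"pics/{sys.argv[1]}.png",np.hstack(out))
E
python3 look.py z3
```

```text
tip [0.5839 0.1639 0.2801] axes [-0.1002  0.995  -0.0035] [-0.995  -0.1002  0.0023] [ 0.0586 -1.0561 -1.2335] [-0.4338 -0.0716  0.0033]
```

arm_command --moves '[{"delta_pos":[0,-0.08,0],"rot":[0,0,0],"jaw":0},{"delta_pos":[0,-0.08,0],"rot":[0,0,0],"jaw":0},{"delta_pos":[0,-0.06,0],"rot":[0,0,0],"jaw":0},{"delta_pos":[0,0,0],"rot":[0,0,0],"jaw":0}]'

```text
time_s: 12.15
tool_pos: [0.6303, -0.014, 0.3347]
eef_rot: [-0.129, 0.661, 0.73, 0.113]
wrist_force: [0.1, 0.5, -0.9]
grip_width: 0.0205
gripper_force: 108.5
```

arm_command --moves '[{"delta_pos":[-0.05,0,-0.02],"rot":[0,0,0],"jaw":0},{"delta_pos":[-0.05,0,-0.02],"rot":[0,0,0],"jaw":0},{"delta_pos":[0,0,0],"rot":[0,0,0],"jaw":0}]'

```text
time_s: 12.52
tool_pos: [0.6309, -0.0173, 0.3347]
eef_rot: [-0.131, 0.66, 0.731, 0.114]
wrist_force: [-0.3, 8.9, -3.7]
grip_width: 0.0203
gripper_force: 107.9
```

```bash
python3 look.py z4
```

```text
tip [0.5705 0.1593 0.2812] axes [-0.1033  0.9946  0.001 ] [-0.9946 -0.1033  0.003 ] [-0.327   8.9318 -3.6815] [ 0.6473 -0.165  -0.3865]
```

The wrist feels 8.9 N of pull outward, so the prong is in the eye. I'll pull the door off its catch in small steps.

arm_command --moves '[{"delta_pos":[-0.03,0,-0.01],"rot":[0,0,0],"jaw":0},{"delta_pos":[-0.02,0,-0.0],"rot":[0,0,0],"jaw":0}]'

```text
time_s: 13.08
tool_pos: [0.6311, -0.0192, 0.3343]
eef_rot: [-0.132, 0.659, 0.731, 0.114]
wrist_force: [-0.3, 11.6, -4.8]
grip_width: 0.0203
gripper_force: 107.8
```

```bash
cat > st.py <<'E'
from pole import *
m,P=prong();o=bot.get_obs();H=np.r_[.5789,.2141,.16];v=m[:3]-H;f=o["wrist_force"];print("prong out",-v@k*1e3,"lat",v@ky*1e3,"z",v[2]*1e3,"| F out,lat,z",-f@k,f@ky,f[2],"T",o["torque"],"ang",np.degrees(np.arcsin(P[2,0])),o["time_s"])
E
python3 st.py
```

```text
prong out 55.5234137789398 lat -7.841537899444497 z 120.95423691638187 | F out,lat,z -11.597716767133035 -0.9568639283133238 -4.840225975225506 T [ 0.7524 -0.2572 -0.5484] ang 0.12407558648872871 13.075
```

arm_command --moves '[{"delta_pos":[-0.03,0,0.02],"rot":[0,0,0],"jaw":0},{"delta_pos":[-0.03,0,0.0],"rot":[0,0,0],"jaw":0}]'

```text
time_s: 13.32
tool_pos: [0.6318, -0.0248, 0.3315]
eef_rot: [-0.13, 0.66, 0.731, 0.113]
wrist_force: [-0.0, 2.3, -4.9]
grip_width: 0.0202
gripper_force: 108.4
```

```bash
python3 st.py
```

```text
prong out 61.32469750567663 lat -8.283953622272987 z 117.46116858592018 | F out,lat,z -2.337822802364825 -0.22833557717799408 -4.902833084075257 T [-0.6965 -0.3578 -0.272 ] ang -0.09196058047585239 13.325
```

arm_command --moves '[{"delta_pos":[-0.07,0,0.05],"rot":[0,0,0],"jaw":0},{"delta_pos":[-0.07,0,0.02],"rot":[0,0,0],"jaw":0},{"delta_pos":[-0.07,0,0.02],"rot":[0,0,0],"jaw":0}]'

```text
time_s: 13.7
tool_pos: [0.6329, -0.0372, 0.3224]
eef_rot: [-0.129, 0.662, 0.73, 0.113]
wrist_force: [-0.4, -0.0, -1.4]
grip_width: 0.0207
gripper_force: 109.0
```

```bash
python3 st.py
```

```text
prong out 73.84285238184646 lat -8.717013072779746 z 107.98564706098753 | F out,lat,z -0.04289748724308404 0.4192792534918148 -1.423253196266286 T [-0.4811 -0.0408  0.0257] ang -0.21736484314501092 13.7
```

```bash
python3 - <<'E'
from pole import *
T=pose()[:3,:3];Rr=129
a=34.4;po=np.array([73.84,107.99])
while a<110:
    a+=4;q=Rr*np.array([np.sin(np.radians(a)),np.cos(np.radians(a))]);d=q-po;po=q
    w=-k*d[0]+np.array([0,0,d[1]]);print(round(a,1),q.round(1),(T.T@w/60).round(3))
E
```

```text
38.4 [ 80.1 101.1] [-0.137  0.001  0.073]
42.4 [87.  95.3] [-0.14   0.001  0.053]
46.4 [93.4 89. ] [-0.136  0.001  0.063]
50.4 [99.4 82.2] [-0.132  0.001  0.072]
54.4 [104.9  75.1] [-0.126  0.001  0.081]
58.4 [109.9  67.6] [-0.12   0.001  0.09 ]
62.4 [114.3  59.8] [-0.114  0.001  0.098]
66.4 [118.2  51.6] [-0.107  0.001  0.105]
70.4 [121.5  43.3] [-0.099  0.001  0.113]
74.4 [124.2  34.7] [-0.091  0.001  0.119]
78.4 [126.4  25.9] [-0.082  0.001  0.125]
82.4 [127.9  17.1] [-0.074  0.001  0.131]
86.4 [128.7   8.1] [-0.064  0.001  0.136]
90.4 [129.   -0.9] [-0.055  0.001  0.14 ]
94.4 [128.6  -9.9] [-0.045  0.001  0.143]
98.4 [127.6 -18.8] [-0.035  0.001  0.146]
102.4 [126.  -27.7] [-0.024  0.001  0.148]
106.4 [123.8 -36.4] [-0.014  0.001  0.149]
110.4 [120.9 -45. ] [-0.004  0.001  0.15 ]
```

arm_command --moves '[{"delta_pos":[-0.14,0,0.07],"rot":[0,0,0],"jaw":0},{"delta_pos":[-0.14,0,0.05],"rot":[0,0,0],"jaw":0},{"delta_pos":[-0.14,0,0.06],"rot":[0,0,0],"jaw":0},{"delta_pos":[-0.13,0,0.07],"rot":[0,0,0],"jaw":0}]'

```text
time_s: 14.2
tool_pos: [0.6354, -0.0629, 0.2967]
eef_rot: [-0.129, 0.661, 0.73, 0.113]
wrist_force: [1.2, 0.7, -2.7]
grip_width: 0.0202
gripper_force: 108.7
```

```bash
python3 st.py
```

```text
prong out 99.66173635006447 lat -8.38330519159992 z 82.24519803645592 | F out,lat,z -0.6242219943520819 -1.2329155011557669 -2.6825327911238204 T [-0.8338 -0.2886 -0.1569] ang -0.2033148484507532 14.2
```

arm_command --moves '[{"delta_pos":[-0.13,0,0.08],"rot":[0,0,0],"jaw":0},{"delta_pos":[-0.12,0,0.09],"rot":[0,0,0],"jaw":0},{"delta_pos":[-0.11,0,0.1],"rot":[0,0,0],"jaw":0},{"delta_pos":[-0.11,0,0.1],"rot":[0,0,0],"jaw":0},{"delta_pos":[0,0,0],"rot":[0,0,0],"jaw":0}]'

```text
time_s: 14.82
tool_pos: [0.6367, -0.0819, 0.2657]
eef_rot: [-0.13, 0.662, 0.73, 0.112]
wrist_force: [0.2, -1.2, -4.7]
grip_width: 0.0201
gripper_force: 108.5
```

```bash
python3 st.py; python3 - <<'E'
from pole import *
m,P=prong();out=[]
for n in("top","scene"):
    c=proj(n,m[:3]).astype(int);im=bot.get_image(n)[:,:,::-1];x,y=c[0]-40,c[1]-30
    out.append(cv2.resize(np.clip(im[y:y+60,x:x+80].astype(float)*1.8,0,255).astype(np.uint8),(400,300),interpolation=cv2.INTER_CUBIC))
cv2.imwrite("pics/z5.png",np.hstack(out))
E
```

```text
prong out 118.6410855797321 lat -7.675507816525175 z 51.32982317818976 | F out,lat,z 1.2414662387109203 -0.08874198186769755 -4.725106469141423 T [-1.5396 -0.4185 -0.1324] ang -0.21114339206936605 14.825
```

View pics/z5.png

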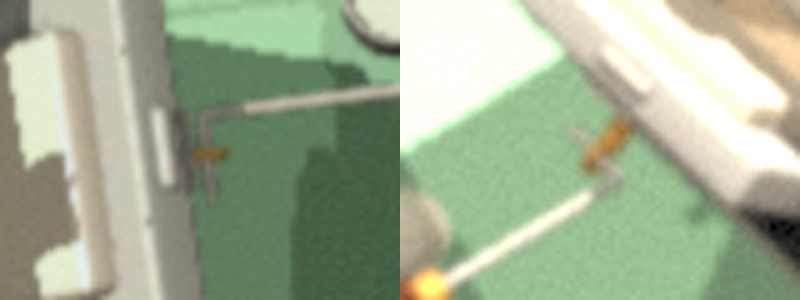

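The picture shows the prong through the brass eye at about (210,155) in the left half, with the door part-way down. I'll hold briefly, then continue along the arc.

arm_command --moves '[{"delta_pos":[0,0,0],"rot":[0,0,0],"jaw":0},{"delta_pos":[0,0,0],"rot":[0,0,0],"jaw":0},{"delta_pos":[0,0,0],"rot":[0,0,0],"jaw":0},{"delta_pos":[-0.1,0,0.11],"rot":[0,0,0],"jaw":0},{"delta_pos":[-0.09,0,0.12],"rot":[0,0,0],"jaw":0}]'

```text
time_s: 15.55
tool_pos: [0.6376, -0.087, 0.2496]
eef_rot: [-0.129, 0.661, 0.73, 0.113]
wrist_force: [1.7, 0.4, -4.1]
grip_width: 0.0203
gripper_force: 108.6
```

arm_command --moves '[{"delta_pos":[0,0,0],"rot":[0,0,0],"jaw":0},{"delta_pos":[0,0,0],"rot":[0,0,0],"jaw":0},{"delta_pos":[-0.08,0,0.125],"rot":[0,0,0],"jaw":0},{"delta_pos":[-0.07,0,0.13],"rot":[0,0,0],"jaw":0}]'

```text
time_s: 16.05
tool_pos: [0.6379, -0.0905, 0.2323]
eef_rot: [-0.129, 0.661, 0.73, 0.113]
wrist_force: [1.3, 0.7, -5.1]
grip_width: 0.0202
gripper_force: 108.6
```

```bash
python3 st.py
```

```text
prong out 127.34313556701434 lat -7.992876691288069 z 17.88436064741783 | F out,lat,z -0.5832595125428927 -1.3556737733879296 -5.067174694369218 T [-0.9287 -0.4401 -0.3806] ang -0.1926913544894344 16.05
```

arm_command --moves '[{"delta_pos":[-0.06,0,0.135],"rot":[0,0,0],"jaw":0},{"delta_pos":[-0.055,0,0.14],"rot":[0,0,0],"jaw":0},{"delta_pos":[-0.045,0,0.14],"rot":[0,0,0],"jaw":0},{"delta_pos":[-0.035,0,0.14],"rot":[0,0,0],"jaw":0},{"delta_pos":[-0.02,0,0.1],"rot":[0,0,0],"jaw":0}]'

```text
time_s: 16.68
tool_pos: [0.6371, -0.089, 0.1906]
eef_rot: [-0.13, 0.661, 0.73, 0.113]
wrist_force: [0.0, 1.6, -4.5]
grip_width: 0.0204
gripper_force: 108.6
```

```bash
python3 st.py
```

```text
prong out 125.76853077069674 lat -7.2304837085541935 z -23.69970809480512 | F out,lat,z -1.583562010891381 -0.16570926553604653 -4.5102261288442556 T [-0.9194 -0.1736 -0.1015] ang -0.1681155008611386 16.675
```

arm_command --moves '[{"delta_pos":[-0.01,0,0.075],"rot":[0,0,0],"jaw":0},{"delta_pos":[-0.01,0,0.075],"rot":[0,0,0],"jaw":0},{"delta_pos":[-0.005,0,0.075],"rot":[0,0,0],"jaw":0},{"delta_pos":[0,0,0.05],"rot":[0,0,0],"jaw":0},{"delta_pos":[0,0,0],"rot":[0,0,0],"jaw":0}]'

```text
time_s: 17.3
tool_pos: [0.6367, -0.0848, 0.1751]
eef_rot: [-0.13, 0.661, 0.73, 0.113]
wrist_force: [-0.5, 2.6, -5.3]
grip_width: 0.0202
gripper_force: 108.6
```

```bash
python3 st.py
```

```text
prong out 121.56823165078492 lat -7.2871673596484055 z -39.232981330718246 | F out,lat,z -2.5903633317859653 0.24188771898823563 -5.278788364302146 T [-0.8364 -0.1696 -0.0122] ang -0.16772234449885182 17.3
```

arm_command --moves '[{"delta_pos":[0.005,0,0.05],"rot":[0,0,0],"jaw":0},{"delta_pos":[0.005,0,0.05],"rot":[0,0,0],"jaw":0},{"delta_pos":[0.005,0,0.05],"rot":[0,0,0],"jaw":0},{"delta_pos":[0,0,0],"rot":[0,0,0],"jaw":0}]'

```text
time_s: 17.8
tool_pos: [0.6364, -0.0812, 0.1668]
eef_rot: [-0.129, 0.661, 0.73, 0.113]
wrist_force: [0.4, 1.8, -4.9]
grip_width: 0.0204
gripper_force: 108.6
```

```bash
python3 st.py
```

```text
prong out 117.95077669545307 lat -7.3779432355231425 z -47.57065208883232 | F out,lat,z -1.7627161405322511 -0.6357179270173091 -4.926487833385741 T [-1.0191 -0.1991 -0.0894] ang -0.18452559149193565 17.8
```

arm_command --moves '[{"delta_pos":[0.005,0,0.05],"rot":[0,0,0],"jaw":0},{"delta_pos":[0.005,0,0.05],"rot":[0,0,0],"jaw":0},{"delta_pos":[0,0,0],"rot":[0,0,0],"jaw":0}]'

```text
time_s: 18.18
tool_pos: [0.6362, -0.0786, 0.1617]
eef_rot: [-0.129, 0.661, 0.73, 0.113]
wrist_force: [-0.2, -1.1, -1.2]
grip_width: 0.0204
gripper_force: 108.8
```

```bash
python3 st.py
```

```text
prong out 115.37635513543842 lat -7.5327248145203605 z -52.61848916833464 | F out,lat,z 1.0397487654285744 0.35987321578799536 -1.1964448172836886 T [-0.4631 -0.0664  0.0145] ang -0.1809775708265163 18.175
```

arm_command --moves '[{"delta_pos":[0.007,0,0.03],"rot":[0,0,0],"jaw":0},{"delta_pos":[0,0,0],"rot":[0,0,0],"jaw":0},{"delta_pos":[0,0.06,0],"rot":[0,0,0],"jaw":0},{"delta_pos":[0,0.08,0],"rot":[0,0,0],"jaw":0}]'

```text
time_s: 18.68
tool_pos: [0.6447, -0.0769, 0.1601]
eef_rot: [-0.129, 0.661, 0.73, 0.113]
wrist_force: [0.1, -0.9, -1.7]
grip_width: 0.0203
gripper_force: 108.8
```

```bash
python3 st.py
```

```text
prong out 114.58572522396742 lat -16.20117460554034 z -54.26220452422106 | F out,lat,z 0.9409455512308939 0.002036878099330633 -1.7226834396116113 T [-0.4536 -0.0194 -0.0108] ang -0.19837570707415317 18.675
```

Sliding freely. I'll withdraw fully, then back away from under the door.

arm_command --moves '[{"delta_pos":[0,0.1,0],"rot":[0,0,0],"jaw":0},{"delta_pos":[0,0.1,0],"rot":[0,0,0],"jaw":0},{"delta_pos":[0,0.15,0],"rot":[0,0,0],"jaw":0},{"delta_pos":[0,0.2,0],"rot":[0,0,0],"jaw":0},{"delta_pos":[0,0.1,0],"rot":[0,0,0],"jaw":0}]'

```text
time_s: 19.3
tool_pos: [0.6841, -0.0726, 0.1597]
eef_rot: [-0.129, 0.661, 0.73, 0.113]
wrist_force: [0.2, -0.2, -2.1]
grip_width: 0.0204
gripper_force: 108.8
```

```bash
python3 st.py; python3 - <<'E'
from pole import *
m,P=prong();out=[]
for n in("top","scene"):
    c=proj(n,m[:3]).astype(int);im=bot.get_image(n)[:,:,::-1];x,y=c[0]-40,c[1]-30
    out.append(cv2.resize(np.clip(im[y:y+60,x:x+80].astype(float)*1.8,0,255).astype(np.uint8),(400,300),interpolation=cv2.INTER_CUBIC))
cv2.imwrite("pics/z6.png",np.hstack(out))
E
```

```text
prong out 114.39117589378829 lat -55.77037655360333 z -54.61954620080582 | F out,lat,z 0.26375114745919576 -0.21095708493319926 -2.084260024229069 T [-0.5028 -0.1106 -0.0306] ang -0.17694288187609483 19.3
```

View pics/z6.png

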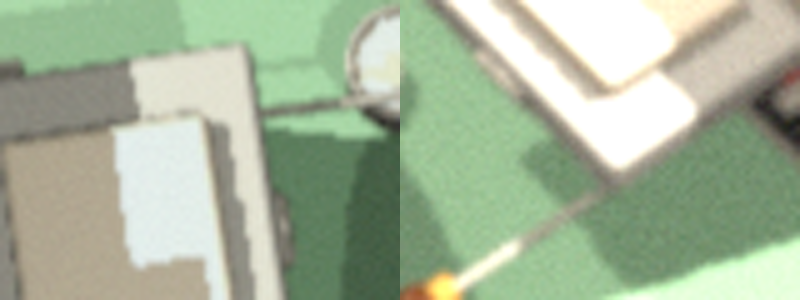

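The door lies level and the prong is clear of the eye, under the door's edge. I'll back off outward, lift, and turn to the rest's direction.

arm_command --moves '[{"delta_pos":[-0.5,0,-0.18],"rot":[0,0,0],"jaw":0},{"delta_pos":[-0.9,0,-0.33],"rot":[0,0,0],"jaw":0},{"delta_pos":[-0.7,0,-0.5],"rot":[0,0,0],"jaw":0},{"delta_pos":[0,0,-0.8],"rot":[-0.26,0,0.7],"jaw":0},{"delta_pos":[0,0,0],"rot":[-0.25,0,0.7],"jaw":0}]'

```text
time_s: 20.02
tool_pos: [0.7004, -0.2303, 0.223]
eef_rot: [-0.11, 0.753, 0.636, 0.131]
wrist_force: [0.4, 0.7, -2.3]
grip_width: 0.0201
gripper_force: 108.9
```

arm_command --moves '[{"delta_pos":[0,-0.8,0],"rot":[0,0,0],"jaw":0},{"delta_pos":[0,-0.8,0],"rot":[0,0,0],"jaw":0},{"delta_pos":[0,0,0],"rot":[0,0,0],"jaw":0}]'

```text
time_s: 20.4
tool_pos: [0.6002, -0.2122, 0.2196]
eef_rot: [-0.114, 0.751, 0.638, 0.127]
wrist_force: [0.8, -0.8, -1.4]
grip_width: 0.0202
gripper_force: 109.0
```

```bash
python3 - <<'E'
from pole import *
togo(P0);print(prong()[1])
E
```

```text
tcp [ 0.6002 -0.2122  0.2196] rot/10 [-0.0228  0.0339 -0.0326] dpos/60 [-2.2671 -2.3019  1.2276] after-rot axes [-2.2612 -2.3196  1.205 ]
[[ 0.1589 -0.9873  0.0065  0.5995]
 [ 0.9873  0.1589  0.005  -0.2105]
 [-0.0059  0.0057  1.      0.1658]
 [ 0.      0.      0.      1.    ]]
```

arm_command --moves '[{"delta_pos":[-0.5,-0.8,0],"rot":[-0.02,0.03,-0.03],"jaw":0},{"delta_pos":[-0.7,-0.8,0.1],"rot":[0,0,0],"jaw":0},{"delta_pos":[-0.7,-0.7,0.19],"rot":[0,0,0],"jaw":0},{"delta_pos":[0,0,0],"rot":[0,0,0],"jaw":0},{"delta_pos":[0,0,0],"rot":[0,0,0],"jaw":0}]'

```text
time_s: 21.02
tool_pos: [0.4545, -0.2901, 0.1657]
eef_rot: [-0.112, 0.749, 0.64, 0.133]
wrist_force: [-0.1, 0.2, -0.7]
grip_width: 0.0201
gripper_force: 108.9
```

```bash
python3 - <<'E'
from pole import *
togo(P0);print(prong()[1]);
cv2.imwrite("pics/w7.png",bot.get_image("wrist")[:,:,::-1])
E
```

```text
tcp [ 0.4545 -0.2901  0.1657] rot/10 [ 0.0327 -0.0057  0.005 ] dpos/60 [-0.3931 -0.1319  0.9193] after-rot axes [-0.3923 -0.1263  0.9204]
[[ 0.1561 -0.9877 -0.0057  0.4545]
 [ 0.9877  0.1561 -0.0001 -0.2882]
 [ 0.001  -0.0057  1.      0.1119]
 [ 0.      0.      0.      1.    ]]
```

View pics/w7.png

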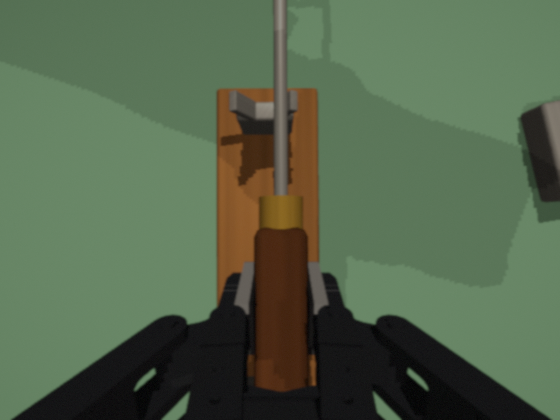

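The picture shows the pole straight in the grip over the rest, 8 mm off to the right, which matches the computed correction.

arm_command --moves '[{"delta_pos":[-0.05,-0.13,0],"rot":[0,0,0],"jaw":0},{"delta_pos":[-0.1,0,0.28],"rot":[0.03,0,0],"jaw":0},{"delta_pos":[-0.1,0,0.28],"rot":[0,0,0],"jaw":0},{"delta_pos":[0,0,0],"rot":[0,0,0],"jaw":0}]'

```text
time_s: 21.58
tool_pos: [0.4445, -0.2905, 0.1266]
eef_rot: [-0.116, 0.748, 0.64, 0.13]
wrist_force: [-0.2, 0.3, -0.8]
grip_width: 0.0206
gripper_force: 108.9
```

```bash
python3 - <<'E'
from pole import *
togo(P0);print(prong()[1][:3,3],bot.get_obs()["wrist_force"])
E
```

```text
tcp [ 0.4445 -0.2905  0.1266] rot/10 [-0.0253 -0.0149  0.0032] dpos/60 [-0.1396  0.0373  0.3171] after-rot axes [-0.1388  0.036   0.3177]
[ 0.444  -0.2884  0.0728] [-0.184   0.2611 -0.7697]
```

arm_command --moves '[{"delta_pos":[-0.07,0.03,0.15],"rot":[-0.02,0,0],"jaw":0},{"delta_pos":[-0.06,0,0.15],"rot":[0,0,0],"jaw":0},{"delta_pos":[0,0,0],"rot":[0,0,0],"jaw":0}]'

```text
time_s: 21.95
tool_pos: [0.4464, -0.2925, 0.1082]
eef_rot: [-0.114, 0.749, 0.64, 0.131]
wrist_force: [-1.1, -0.3, -1.0]
grip_width: 0.0206
gripper_force: 108.9
```

```bash
python3 - <<'E'
from pole import *
togo(P0);print(prong()[1][:3,3],bot.get_obs()["wrist_force"],bot.get_obs()["torque"])
E
```

```text
tcp [ 0.4464 -0.2925  0.1082] rot/10 [ 0.0061 -0.0074  0.0032] dpos/60 [-0.0074 -0.0019  0.0398] after-rot axes [-0.0073 -0.0019  0.0398]
[ 0.4461 -0.2906  0.0544] [-1.1143 -0.2642 -1.0151] [-0.4714  0.0508  0.0041]
```

arm_command --moves '[{"delta_pos":[-0.01,0,0.035],"rot":[0,0,0],"jaw":0},{"delta_pos":[0,0,0],"rot":[0,0,0],"jaw":0},{"delta_pos":[0,0,0],"rot":[0,0,0],"jaw":0.35},{"delta_pos":[0,0,0],"rot":[0,0,0],"jaw":0.6},{"delta_pos":[0,0,0],"rot":[0,0,0],"jaw":0.8}]'

```text
time_s: 22.58
tool_pos: [0.4469, -0.2925, 0.107]
eef_rot: [-0.113, 0.748, 0.64, 0.132]
wrist_force: [-0.8, -0.8, 0.0]
grip_width: 0.0653
gripper_force: 0.0
```

arm_command --moves '[{"delta_pos":[0,0,0],"rot":[0,0,0],"jaw":0.8},{"delta_pos":[0,0,-0.3],"rot":[0,0,0],"jaw":0.8},{"delta_pos":[0,0,-0.8],"rot":[0,0,0],"jaw":0.8},{"delta_pos":[0,0,-0.9],"rot":[0,0,0],"jaw":0.8},{"delta_pos":[0,0,-0.9],"rot":[0,0,0],"jaw":0.8}]'

```text
time_s: 23.2
tool_pos: [0.4374, -0.3516, 0.272]
eef_rot: [-0.113, 0.748, 0.64, 0.132]
wrist_force: [0.3, -0.9, -0.6]
grip_width: 0.0689
gripper_force: 0.0
```

```bash
python3 - <<'E'
from pole import *
o=bot.get_obs();print(o["tool_pos"],o["grip_width"],o["wrist_force"])
a=bot.get_image("top")[:,:,::-1];b=bot.get_image("scene")[:,:,::-1]
f=lambda i,x,y:cv2.resize(np.clip(i[y:y+60,x:x+140].astype(float)*1.5,0,255).astype(np.uint8),(700,300),interpolation=cv2.INTER_CUBIC)
cv2.imwrite("pics/z8.png",np.vstack([f(a,320,230),f(cv2.imread("pics/top0.png"),320,230)]))
s=cv2.imread("pics/scene0.png")
d=cv2.absdiff(b,s).max(2);m=(d>40).astype(np.uint8);n,_,st,_=cv2.connectedComponentsWithStats(m);print([x.tolist() for x in st[1:] if x[4]>12])
E
```

```text
[ 0.4374 -0.3516  0.272 ] 0.06886697880304245 [ 0.3492 -0.8753 -0.6446]
[[0, 0, 131, 229, 9138], [50, 0, 66, 45, 737], [179, 44, 5, 5, 14], [123, 48, 9, 12, 41], [140, 63, 10, 9, 32], [152, 79, 11, 15, 56], [313, 124, 20, 19, 120], [71, 138, 42, 18, 129], [340, 147, 24, 20, 106], [326, 153, 31, 35, 476], [0, 158, 10, 14, 85], [274, 162, 78, 64, 2352], [0, 170, 31, 19, 289], [239, 221, 44, 47, 654], [0, 258, 97, 55, 2137]]
```

View pics/z8.png

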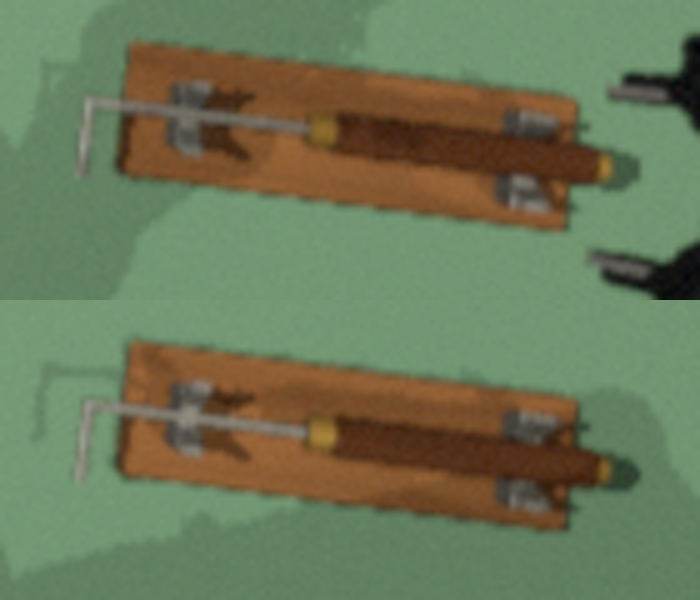

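The picture shows the pole back in both forks just as at the start (upper view now, lower view before), released, with the gripper clear. Handing in.

```bash
python3 -c "
from cell import bot
print(bot.sign_off())"
```

```text
the job is handed in; nothing more can be done
None
```

The kiln door was let down on the hook until it lay level on its stops, the pole is back in both forks of its rest as it lay and released, and the job was handed in at about 23 s; the sign-off gave no verdict.

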